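Gauge the two lane guides of a chocolate bench

TASK

Check the two lane guides with the block-handled gauge. Take it by its handle, press the foot of its blade down on the middle of the narrow gap, blade in line with the gap, and hold it there for a moment to show that it jams. Then slide it into the wide gap, keeping hold of it until its collar rests flat on the rails, and leave it standing there; leave the ball-handled gauge in the rack.

Things in the scene. Friction and masses are not known exactly. Their poses are not given: they have to be found in the camera images.
- block_gauge: Gauge to use, 0.3 kg, loose, upright in a socket of a white rack 60 mm tall. Steel blade 50 (x) x 12 (y) mm, 45 long, last 6 mm a V edge; steel collar 70 x 44 x 6 mm, resting on the rack; grey block handle 46 (x) x 20 (y) x 55 mm tall. Origin: middle of foot edge, 15 mm above the table at first; z up: collar 45-51 mm, handle 51-106 mm. Grip it across the 20 mm; it lifts straight out.
- narrow_guide: Fixed lane guide, left or right: two steel rails, each 150 mm long, 40 wide, on a white base 160 x 116 x 10 mm; rail tops 60 mm above the table; gap between the rails 5 mm, too tight for the blade: the foot edge sinks about 3 mm and jams. Origin: on the table under the gap's middle; x along the gap, y across it, z up.
- wide_guide: Fixed lane guide on the other side, like the narrow one: rail tops 60 mm above the table, but the gap is 22 mm wide and 50 mm deep. The blade goes in full length, foot 5 mm clear of the base, until the collar rests on the rails. Origin: on the table under the gap's middle; x along the gap, y across it, z up.
- ball_gauge: Other gauge, not to be used, loose in the rack's other socket, 120 mm beside the first: 5 mm thick blade, round collar 48 mm across, short stem, grey ball handle 36 mm across. Origin: middle of the blade's foot, z up; ball centre at 74 mm, its top 107 mm above the table.
Not all that is in view belongs to the job. Leave any red or yellow look-alike of the narrow_guide alone.

How it is judged:
On the way, in this order (a step that is already met when the one before it is completed fails the run):
1. the held gauge's foot is pressed on the narrow gap, within 15 mm across and 35 mm along, blade in line with the gap within about 15 degrees, upright, and jams there (contact force between block_gauge and narrow_guide above 1 N and contact force between the fingers and block_gauge above 1 N and z of block_gauge in the frame of narrow_guide above 0.05 m and y of block_gauge in the frame of narrow_guide between -0.015 and 0.015 m and x of block_gauge in the frame of narrow_guide between -0.035 and 0.035 m and angle between the x axis of block_gauge and the x axis of narrow_guide, either way round below 0.27 rad and angle between block_gauge's own z axis and vertical below 0.2 rad), for 0.2 s.
2. the gauge, still held, is slid at least 30 mm of its 45 mm blade into the wide gap (contact force between the fingers and block_gauge above 1 N and z of block_gauge in the frame of wide_guide below 0.03 m and y of block_gauge in the frame of wide_guide between -0.012 and 0.012 m and x of block_gauge in the frame of wide_guide between -0.05 and 0.05 m), for 0.1 s.
At the end, for the whole second after the job is handed in: The block-handled gauge stands released and at rest in the wide gap, its collar down on the rails (within 4 mm), upright within 7 degrees, its foot within 12 mm of the gap's middle across it and 50 mm along it; the ball-handled gauge is still in the rack, within 30 mm of where it was (z of block_gauge in the frame of wide_guide below 0.019 m and y of block_gauge in the frame of wide_guide between -0.012 and 0.012 m and x of block_gauge in the frame of wide_guide between -0.05 and 0.05 m and angle between block_gauge's own z axis and vertical below 0.12 rad and linear speed of block_gauge below 0.03 m/s and distance of ball_gauge from where it was at the start of the episode below 0.03 m); the robot touches nothing.
It fails at once if the ball-handled gauge is taken out of the rack or knocked about (moved 30 mm) (distance of ball_gauge from where it was at the start of the episode above 0.03 m).
It also fails if it takes over 59 s, if anything falls off the work surface, if the arm or the gripper's body presses on something with over 40 N, if the wrist force passes 120 N, or if a joint passes its speed limit or range.

ROBOT

A 6-joint arm with a two-finger parallel gripper is mounted at the origin on the work surface. World frame = base frame: x ahead of the robot, y to its left, z up, the work surface at z = 0. Lengths are in m, angles in rad, forces in N, time in s.
With the tool pointing down it reaches from about 0.4 to 0.825 m from the base axis. Payload 7 kg.
Tool frame: the origin (TCP) lies on the front face of the gripper's body, between the roots of the fingers; the fingertips stand 66 mm ahead of it and the grasp point (between the pads) lies 47 mm ahead of it; z points along the fingers, y is the line along which they close (so a half turn about z gives the same grasp; the last joint's range is limited). The gripper opens to 88 mm and grips with 3 to 60 N. Pads are 19 mm wide; open, the fingers measure 130 mm over their backs; the gripper's body (78 mm by 193 mm) begins 47 mm behind the grasp point.
Start: joints at [1.583, 0.359, 0.012, 0, -1.224, -0.288], TCP at [0.184, 0.649, 0.292] pointing down, gripper open.
Joint ranges: [-3.07, 3.07], [-1.43, 2.12], [-1.02, 1.25], [-3.03, 1.67], [-3.05, -0], [-3.03, 3.03]. Speed limits (rad/s): [2.39, 2.39, 3.01, 3.14, 3.14, 3.14].

INTERFACE

Orientations are given as [roll, pitch, yaw] about the fixed x, y, z axes, in that order (R = Rz(yaw) Ry(pitch) Rx(roll)).
In Python, from station import arm gives the robot as it stands. The module is installed in compiled form; this text tells all that it offers.
- The arm moves only by the tool move_arm, never from a script. Its argument "increments" is a list of rows, each an object of numbers: "jaw": the gripper command: -1 is shut, 1 is fully open, values between are in proportion; "dx", "dy", "dz": the shift along the tool's x, y, z in m; "twist": the turn about the tool's z in rad. A call has 1 to 12 rows; each row shifts and turns the commanded pose from where the row before left it, along the tool's axes as they then stand; what a row does not reach is not made up. A row lasts 1/12 s, in which the tool goes at most 41.7 mm and 7.16 degrees, less where a joint would pass 70% of its speed; a pose out of reach is approached as far as the arm can. A call is refused whole if a number of a shift passes 0.0417 or a number of a turn 0.125, either way. A call with a gripper value outside its range is refused whole. The fingers move at their own pace and stop on an object; "force" is the grip in N (left out, the last holds). Time passes only in rows, so rows that do not move let the fingers close. It gives the time, the measured TCP pose, the force, the opening and the grip force at its end, in the units of the state.
- arm.get_state(): the state, without advancing time (a new reading comes with each control period).
- arm.grab_frame(name): name is "side" or "top"; returns the picture (400x640x3 uint8, blue, green, red); there is no depth.
- arm.camera_info(name): a dict with "K" (3x3 intrinsics, pixels), "k1" (the pictures are not rectified: a ray, as slopes to the right and down, at radius r is drawn at 1 + k1 r^2 times it, then the intrinsics apply), "extrinsics" (4x4, takes a point from camera to world coordinates). Camera axes: x right, y down, z forward; pixel columns grow to the right and rows downward; lengths in m; the calibration is good to about 2 mm. A picture is of the moment at which its call begins. camera_info takes no time and is no camera call.
- arm.job_done(): hands the job in; it is judged then, once.
Trained networks look in the newest picture that a camera, given by its name, has taken for a name from the list of things; names that differ only in an ending like _2 or _b are one class to them, and where a whole thing is asked for, a point or a joint stands for the part that bears it (a point fixed in the world has none). Each returns a list of dicts, best first, with "score" (0 to 1); they miss things now and then, are a little off and sometimes report something else, mostly with a low value. They report only what shows in the picture. A call takes as long as a camera call. They do not tell look-alikes from the thing itself.
- arm.find_in(camera, name): "position" ([x, y, z] in m, in world coordinates, good to about 4 mm: the middle of the surface that is visible of it).
- arm.silhouettes(camera, name): "pixels" (400x640 bool, what is visible of it).
- arm.pinpoint(camera, name): "position" ([x, y, z] in m, in world coordinates, good to about 4 mm: a listed point, or the origin of a listed thing).
The state is a dict: "t": time; "q": joint angles; "qd": joint speeds; "joint_efforts": joint torques, N m; "eef_pos": TCP position; "ee_rot": TCP orientation; "force": force on the tool from outside, world axes, zero at the start; "moment": the same for the moment, N m; "width": finger opening in m; "gripper_force": force on a finger pad.
Only numpy, scipy, OpenCV 4.12 (cv2) and the standard library are available. Lean on these libraries where they do the work, as an engineer would, in place of code of your own. Each camera call takes 0.05 s, during which the arm holds its last target. There are 200 camera calls.

## Working session

There is one attempt and no reset: what is moved stays moved. The work goes in short steps, Python scripts to look and compute and a tool call to move; the robot and the scene stay as the last step left them, time stands still between calls to the robot, and variables do not carry over. Pictures are saved under pics/ and viewed, at most 10 in all, crops included, and the job is handed in when it is done.

Besides the shell and the picture viewer there is one more tool, called after ">>>" in YAML: its name, and indented under it one key for each argument. move_arm: Moves the arm, as the interface text tells. Its arguments: {"type":"object","properties":{"increments":{"type":"array"},"force":{"type":"number"}},"required":["increments"]}

```bash
mkdir -p pics; python3 - <<'E'
from station import arm
import cv2, numpy as np
for c in("top","side"):
    cv2.imwrite(f"pics/{c}0.png",arm.grab_frame(c))
    for n in("block_gauge","ball_gauge","narrow_guide","wide_guide"):
        for r in arm.pinpoint(c,n)[:4]: print(c,n,np.round(r["position"],3),round(r["score"],2))
    i=arm.camera_info(c);print(i["K"],i["k1"],np.round(i["extrinsics"],3))
print(arm.get_state())
E
```

```text
top block_gauge [0.482 0.067 0.012] 0.58
top ball_gauge [ 0.506 -0.049  0.018] 0.72
top narrow_guide [ 0.303 -0.304  0.   ] 0.98
top narrow_guide [ 0.416 -0.576 -0.   ] 0.97
top narrow_guide [ 0.534 -0.311  0.001] 0.92
top wide_guide [ 0.592  0.312 -0.001] 0.78
[[386.13193377   0.         320.72237507]
 [  0.         386.13193377 191.62559243]
 [  0.           0.           1.        ]] 0.013738552412248367 [[-0.017 -0.991  0.13   0.319]
 [-1.     0.015 -0.02  -0.108]
 [ 0.017 -0.13  -0.991  1.067]
 [ 0.     0.     0.     1.   ]]
side block_gauge [0.479 0.064 0.016] 0.67
side ball_gauge [ 0.503 -0.046  0.009] 0.73
side narrow_guide [ 0.536 -0.311  0.002] 0.97
side narrow_guide [ 0.307 -0.304  0.001] 0.83
side narrow_guide [ 0.419 -0.575 -0.001] 0.59
side wide_guide [0.593 0.314 0.001] 0.63
[[388.1034218    0.         310.24163453]
 [  0.         388.1034218  199.31834747]
 [  0.           0.           1.        ]] -0.008353360512397032 [[-0.933 -0.259  0.25   0.142]
 [-0.36   0.674 -0.646  0.68 ]
 [-0.001 -0.692 -0.722  0.924]
 [ 0.     0.     0.     1.   ]]
{'t': 0.5, 'q': array([ 1.58312346e+00,  3.58627246e-01,  1.18488774e-02,  8.23298944e-06,
       -1.22406871e+00, -2.88113711e-01]), 'qd': array([ 0.0008668 ,  0.00087987,  0.00067065,  0.00056476,  0.00026624,
       -0.00146265]), 'joint_efforts': array([ 5.54318067e-04, -5.81795454e+01,  2.93068063e+01,  6.99723423e+00,
        1.18826871e-02, -4.22187895e-05]), 'eef_pos': array([0.18381063, 0.64945796, 0.29212281]), 'ee_rot': array([ 3.14154619e+00, -2.18442781e-05, -2.75783778e-01]), 'force': array([-0.16841202, -0.4018446 , -0.14297177]), 'moment': array([ 0.00864749,  0.03641284, -0.02569633]), 'gripper_force': 0.0, 'width': 0.08766399268062183}
```

View pics/top0.png

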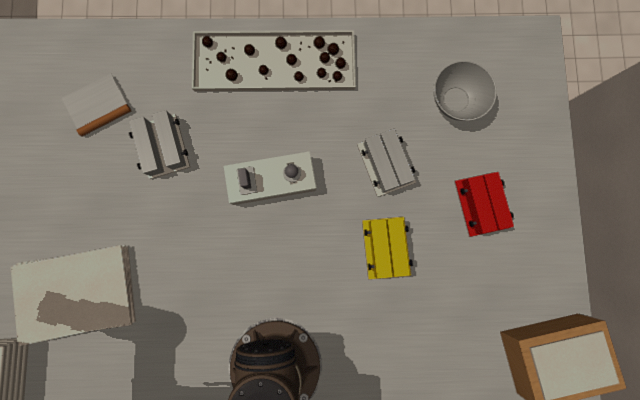

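View pics/side0.png

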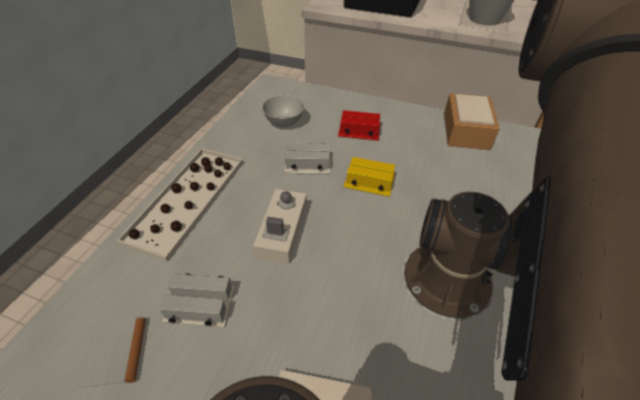

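Top view, candidates:
- Gauge: block handle (246,180), the one I want, or ball handle (291,172).
- Narrow guide: steel (388,162), the one I want, or the look-alikes, yellow (388,247) and red (485,204).
- Wide guide: steel (159,144), with its gap visible.

The side view agrees: block (275,228), ball (287,200), narrow (307,158), wide (197,298). Next is one close rectified crop to check these and read the yaws.

```bash
cat > h.py <<'E'
from station import arm
import cv2, numpy as np
def px(c,P):
    i=arm.camera_info(c);E=np.array(i["extrinsics"]);K=np.array(i["K"])
    p=(np.asarray(P,float)-E[:3,3])@E[:3,:3]
    s=p[...,:2]/p[...,2:]; s=s*(1+i["k1"]*(s**2).sum(-1,keepdims=True))
    return s@K[:2,:2].T+K[:2,2]
def patch(img,c,x,y,z,size=.2,n=260):
    # up = +x, left = +y
    g=np.linspace(size/2,-size/2,n)
    X,Y=np.meshgrid(x+g,y+g,indexing="ij")
    m=px(c,np.stack([X,Y,np.full_like(X,z)],-1)).astype(np.float32)
    return cv2.remap(img,m[...,0],m[...,1],cv2.INTER_CUBIC)
E
python3 - <<'E'
from h import *
a=cv2.imread("pics/top0.png");b=cv2.imread("pics/side0.png")
rows=[]
for c,im in(("top",a),("side",b)):
    r=[patch(im,c,x,y,z,s) for x,y,z,s in((.481,.066,.121,.13),(.535,-.311,.06,.2),(.593,.313,.06,.2))]
    for q in r: q[130,::8]=(0,255,0);q[::8,130]=(0,255,0)
    rows.append(np.hstack(r))
cv2.imwrite("pics/patch.png",np.vstack(rows))
E
```

```text
(no output)
```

View pics/patch.png

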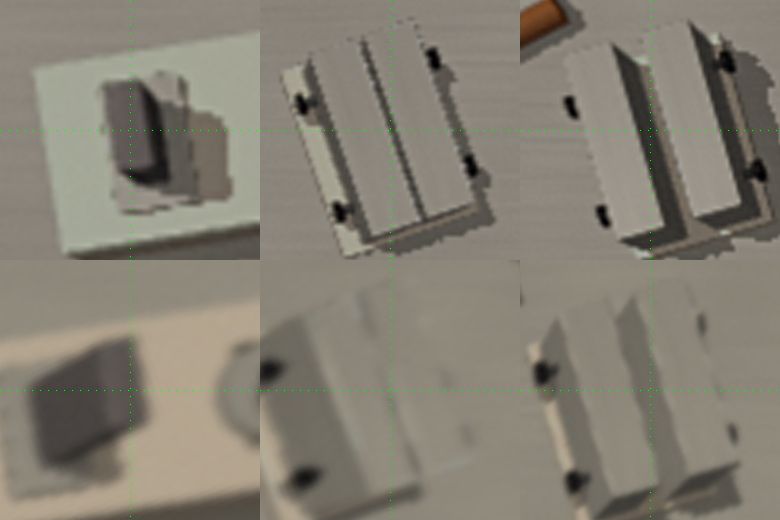

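The crop confirms the block gauge at about (0.482, 0.067), yaw 0.166. The narrow guide is at (0.536, -0.311), yaw 0.309. The wide guide is at (0.593, 0.312), yaw 0.265, with its open gap near column 654. Approaching now.

>>> move_arm:
  increments:
    - {"jaw":1,"twist":-0.11}
    - {"jaw":1,"twist":-0.11}
    - {"jaw":1,"twist":-0.11}
    - {"jaw":1,"twist":-0.112}
    - {"dx":0.011,"dy":0.0347,"dz":0.0023,"jaw":1}
    - {"dx":0.011,"dy":0.0347,"dz":0.0023,"jaw":1}
    - {"dx":0.011,"dy":0.0347,"dz":0.0023,"jaw":1}
    - {"dx":0.011,"dy":0.0347,"dz":0.0023,"jaw":1}
    - {"dx":0.011,"dy":0.0347,"dz":0.0023,"jaw":1}
    - {"dx":0.011,"dy":0.0347,"dz":0.0023,"jaw":1}
    - {"dx":0.011,"dy":0.0347,"dz":0.0023,"jaw":1}
    - {"dx":0.011,"dy":0.0347,"dz":0.0023,"jaw":1}
  force: 30

```text
$.increments[0]: bad value
```

>>> move_arm:
  increments:
    - {"dx":0.011,"dy":0.0347,"dz":0.0023,"jaw":1}
    - {"dx":0.011,"dy":0.0347,"dz":0.0023,"jaw":1}
    - {"dx":0.011,"dy":0.0347,"dz":0.0023,"jaw":1}
    - {"dx":0.011,"dy":0.0347,"dz":0.0023,"jaw":1}
    - {"dx":0.011,"dy":0.0347,"dz":0.0023,"jaw":1}
    - {"dx":0.011,"dy":0.0347,"dz":0.0023,"jaw":1}
    - {"dx":0.011,"dy":0.0347,"dz":0.0023,"jaw":1}
    - {"dx":0.011,"dy":0.0347,"dz":0.0023,"jaw":1}
    - {"dx":0.011,"dy":0.0347,"dz":0.0023,"jaw":1}
    - {"dx":0.011,"dy":0.0347,"dz":0.0023,"jaw":1}
    - {"jaw":1}
    - {"jaw":1}

```text
$.increments[0]: bad value
```

All keys seem to be required in every row.

>>> move_arm:
  increments:
    - {"dx":0,"dy":0,"dz":0,"twist":-0.11,"jaw":1}
    - {"dx":0,"dy":0,"dz":0,"twist":-0.11,"jaw":1}
    - {"dx":0,"dy":0,"dz":0,"twist":-0.11,"jaw":1}
    - {"dx":0,"dy":0,"dz":0,"twist":-0.112,"jaw":1}
    - {"dx":0.011,"dy":0.0347,"dz":0.0023,"twist":0,"jaw":1}
    - {"dx":0.011,"dy":0.0347,"dz":0.0023,"twist":0,"jaw":1}
    - {"dx":0.011,"dy":0.0347,"dz":0.0023,"twist":0,"jaw":1}
    - {"dx":0.011,"dy":0.0347,"dz":0.0023,"twist":0,"jaw":1}
    - {"dx":0.011,"dy":0.0347,"dz":0.0023,"twist":0,"jaw":1}
    - {"dx":0.011,"dy":0.0347,"dz":0.0023,"twist":0,"jaw":1}
    - {"dx":0.011,"dy":0.0347,"dz":0.0023,"twist":0,"jaw":1}
    - {"dx":0.011,"dy":0.0347,"dz":0.0023,"twist":0,"jaw":1}
  force: 30

```text
t: 1.5
eef_pos: [0.317, 0.3886, 0.274]
ee_rot: [-3.141, -0.0, 0.167]
force: [0.8, -0.1, 0.1]
width: 0.0877
gripper_force: 0.0
```

>>> move_arm:
  increments:
    - {"dx":0.011,"dy":0.0347,"dz":0.0023,"twist":0,"jaw":1}
    - {"dx":0.011,"dy":0.0347,"dz":0.0023,"twist":0,"jaw":1}
    - {"dx":0.011,"dy":0.0347,"dz":0.0023,"twist":0,"jaw":1}
    - {"dx":0.011,"dy":0.0347,"dz":0.0023,"twist":0,"jaw":1}
    - {"dx":0.011,"dy":0.0347,"dz":0.0023,"twist":0,"jaw":1}
    - {"dx":0.011,"dy":0.0347,"dz":0.0023,"twist":0,"jaw":1}
    - {"dx":0.011,"dy":0.0347,"dz":0.0023,"twist":0,"jaw":1}
    - {"dx":0.011,"dy":0.0347,"dz":0.0023,"twist":0,"jaw":1}
    - {"dx":0.011,"dy":0.0347,"dz":0.0023,"twist":0,"jaw":1}
    - {"dx":0.011,"dy":0.0347,"dz":0.0023,"twist":0,"jaw":1}
    - {"dx":0,"dy":0,"dz":0,"twist":0,"jaw":1}
    - {"dx":0,"dy":0,"dz":0,"twist":0,"jaw":1}

```text
t: 2.5
eef_pos: [0.4829, 0.0643, 0.2505]
ee_rot: [3.141, 0.0, 0.162]
force: [0.3, 1.3, 0.1]
width: 0.0877
gripper_force: 0.0
```

>>> move_arm:
  increments:
    - {"dx":-0.0006,"dy":-0.0025,"dz":0.025,"twist":0,"jaw":1}
    - {"dx":0,"dy":0,"dz":0.025,"twist":0,"jaw":1}
    - {"dx":0,"dy":0,"dz":0.025,"twist":0,"jaw":1}
    - {"dx":0,"dy":0,"dz":0.016,"twist":0,"jaw":1}
    - {"dx":0,"dy":0,"dz":0.0125,"twist":0,"jaw":1}
    - {"dx":0,"dy":0,"dz":0,"twist":0,"jaw":1}
    - {"dx":0,"dy":0,"dz":0,"twist":0,"jaw":-1}
    - {"dx":0,"dy":0,"dz":0,"twist":0,"jaw":-1}
    - {"dx":0,"dy":0,"dz":0,"twist":0,"jaw":-1}
    - {"dx":0,"dy":0,"dz":0,"twist":0,"jaw":-1}
    - {"dx":0,"dy":0,"dz":0,"twist":0,"jaw":-1}
    - {"dx":0,"dy":0,"dz":0,"twist":0,"jaw":-1}

```text
t: 3.5
eef_pos: [0.4816, 0.0687, 0.1478]
ee_rot: [-3.141, -0.001, 0.166]
force: [-0.2, 0.0, -0.2]
width: 0.0534
gripper_force: 0.0
```

Still closing.

>>> move_arm:
  increments:
    - {"dx":0,"dy":0,"dz":0,"twist":0,"jaw":-1}
    - {"dx":0,"dy":0,"dz":0,"twist":0,"jaw":-1}
    - {"dx":0,"dy":0,"dz":0,"twist":0,"jaw":-1}
    - {"dx":0,"dy":0,"dz":0,"twist":0,"jaw":-1}
    - {"dx":0,"dy":0,"dz":0,"twist":0,"jaw":-1}
    - {"dx":0,"dy":0,"dz":0,"twist":0,"jaw":-1}
    - {"dx":0,"dy":0,"dz":0,"twist":0,"jaw":-1}
    - {"dx":0,"dy":0,"dz":0,"twist":0,"jaw":-1}
    - {"dx":0,"dy":0,"dz":0,"twist":0,"jaw":-1}

```text
t: 4.25
eef_pos: [0.4814, 0.0684, 0.1473]
ee_rot: [3.141, 0.0, 0.166]
force: [0.9, -1.9, 0.7]
width: 0.02
gripper_force: 30.0
```

>>> move_arm:
  increments:
    - {"dx":0,"dy":0,"dz":-0.01,"twist":0,"jaw":-1}
    - {"dx":0,"dy":0,"dz":-0.02,"twist":0,"jaw":-1}
    - {"dx":0,"dy":0,"dz":-0.02,"twist":0,"jaw":-1}
    - {"dx":0,"dy":0,"dz":-0.02,"twist":0,"jaw":-1}
    - {"dx":0,"dy":0,"dz":-0.02,"twist":0,"jaw":-1}
    - {"dx":0,"dy":0,"dz":-0.02,"twist":0,"jaw":-1}
    - {"dx":0,"dy":0,"dz":-0.01,"twist":0,"jaw":-1}
    - {"dx":0,"dy":0,"dz":0,"twist":0,"jaw":-1}
    - {"dx":0,"dy":0,"dz":0,"twist":0,"jaw":-1}

```text
t: 5.0
eef_pos: [0.481, 0.0687, 0.2666]
ee_rot: [-3.141, 0.0, 0.166]
force: [-1.0, -0.7, -4.0]
width: 0.0196
gripper_force: 30.0
```

```bash
python3 - <<'E'
from h import *
cv2.imwrite("pics/side1.png",arm.grab_frame("side"))
for n in("block_gauge",):
    print([(np.round(r["position"],3),r["score"]) for r in arm.pinpoint("side",n)])
s=arm.get_state();print(s["t"],s["eef_pos"],s["ee_rot"],s["width"])
E
```

```text
[(array([0.479, 0.069, 0.132]), 0.62)]
5.1 [0.48060781 0.06838607 0.2656472 ] [3.14133227e+00 2.52923306e-03 1.65848313e-01] 0.020264431049152435
```

View pics/side1.png

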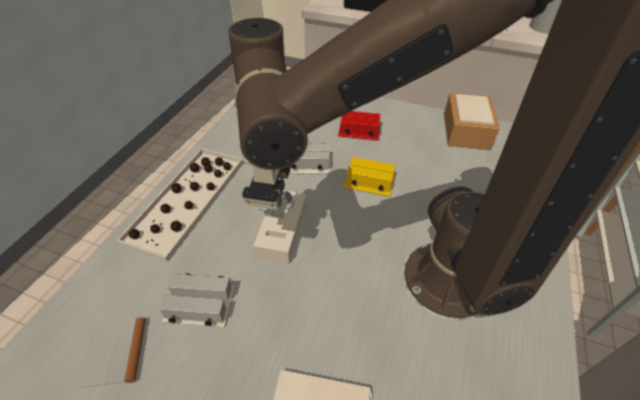

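The gauge is out and upright, its foot near z 0.132 and its socket at (275,234) empty. The rest of the scene is unchanged. Moving to the narrow guide.

>>> move_arm:
  increments:
    - {"dx":-0.0008,"dy":0.02,"dz":-0.005,"twist":0,"jaw":-1}
    - {"dx":-0.0008,"dy":0.036,"dz":0,"twist":0,"jaw":-1}
    - {"dx":-0.0008,"dy":0.036,"dz":0,"twist":0,"jaw":-1}
    - {"dx":-0.0008,"dy":0.036,"dz":0,"twist":0,"jaw":-1}
    - {"dx":-0.0008,"dy":0.036,"dz":0,"twist":0,"jaw":-1}
    - {"dx":-0.0008,"dy":0.036,"dz":0,"twist":0,"jaw":-1}
    - {"dx":-0.0008,"dy":0.036,"dz":0,"twist":0,"jaw":-1}
    - {"dx":-0.0008,"dy":0.036,"dz":0,"twist":0,"jaw":-1}
    - {"dx":-0.0008,"dy":0.036,"dz":0,"twist":0,"jaw":-1}
    - {"dx":-0.0008,"dy":0.036,"dz":0,"twist":0,"jaw":-1}
    - {"dx":0,"dy":0.03,"dz":0,"twist":0,"jaw":-1}
    - {"dx":0,"dy":0.009,"dz":0,"twist":0,"jaw":-1}

```text
t: 6.1
eef_pos: [0.5366, -0.3141, 0.2696]
ee_rot: [-3.141, 0.003, 0.164]
force: [1.3, 1.0, -3.5]
width: 0.0202
gripper_force: 30.0
```

>>> move_arm:
  increments:
    - {"dx":0,"dy":0,"dz":0,"twist":-0.07,"jaw":-1}
    - {"dx":0,"dy":0,"dz":0,"twist":-0.073,"jaw":-1}
    - {"dx":0,"dy":0,"dz":0,"twist":0,"jaw":-1}
    - {"dx":0,"dy":0,"dz":0,"twist":0,"jaw":-1}

```text
t: 6.43
eef_pos: [0.5365, -0.3102, 0.2708]
ee_rot: [-3.14, 0.002, 0.307]
force: [-0.1, -0.6, -3.7]
width: 0.02
gripper_force: 30.0
```

```bash
python3 - <<'E'
from h import *
im={c:arm.grab_frame(c) for c in("top","side")}
for c in im:
    for n in("block_gauge","ball_gauge","narrow_guide"):
        print(c,n,[(np.round(r["position"],3),round(r["score"],2)) for r in arm.pinpoint(c,n)])
u,v=px("side",[.536,-.311,.1]).astype(int);q=im["side"][v-60:v+60,u-80:u+80]
cv2.imwrite("pics/n1.png",cv2.resize(q,None,fx=4,fy=4,interpolation=2))
s=arm.get_state();print(s["t"],s["eef_pos"],s["ee_rot"],s["force"],u,v)
E
```

```text
top block_gauge [(array([ 0.54 , -0.31 ,  0.139]), 0.64), (array([ 0.594,  0.313, -0.001]), 0.47)]
top ball_gauge []
top narrow_guide [(array([ 0.534, -0.313,  0.003]), 0.94), (array([ 0.417, -0.571, -0.001]), 0.81), (array([ 0.304, -0.305,  0.002]), 0.72)]
side block_gauge [(array([ 0.534, -0.312,  0.14 ]), 0.76)]
side ball_gauge [(array([ 0.504, -0.048,  0.009]), 0.57)]
side narrow_guide [(array([ 0.42 , -0.576, -0.003]), 0.97), (array([ 0.537, -0.311, -0.001]), 0.77), (array([ 0.591,  0.315, -0.   ]), 0.38)]
6.8333 [ 0.53693983 -0.31028001  0.27240064] [ 3.14144836e+00 -1.72800451e-04  3.09050397e-01] [ 0.57563199 -0.33339872 -3.3136061 ] 307 141
```

View pics/n1.png

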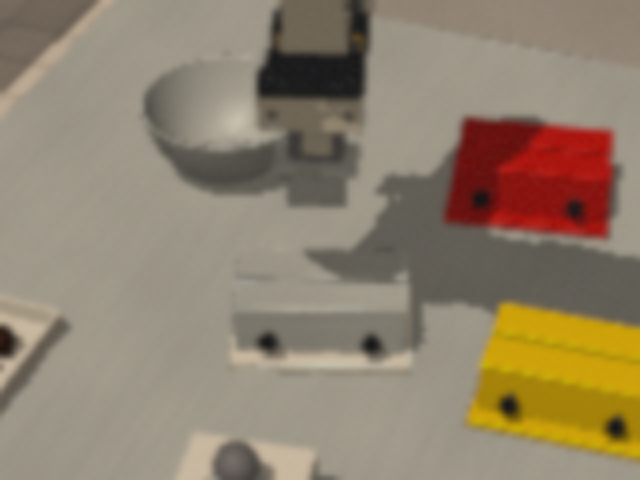

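The blade hangs above the steel narrow guide, in line with its gap (crop rows 200 to 270); the ball is still in the rack at (238,460). Lowering.

>>> move_arm:
  increments:
    - {"dx":0,"dy":0,"dz":0.018,"twist":0,"jaw":-1}
    - {"dx":0,"dy":0,"dz":0.018,"twist":0,"jaw":-1}
    - {"dx":0,"dy":0,"dz":0.018,"twist":0,"jaw":-1}
    - {"dx":0,"dy":0,"dz":0.014,"twist":0,"jaw":-1}
    - {"dx":0,"dy":0,"dz":0.004,"twist":0,"jaw":-1}
    - {"dx":0,"dy":0,"dz":0.002,"twist":0,"jaw":-1}
    - {"dx":0,"dy":0,"dz":0.002,"twist":0,"jaw":-1}
    - {"dx":0,"dy":0,"dz":0.002,"twist":0,"jaw":-1}
    - {"dx":0,"dy":0,"dz":0,"twist":0,"jaw":-1}

```text
t: 7.58
eef_pos: [0.5372, -0.3105, 0.1948]
ee_rot: [3.141, -0.001, 0.309]
force: [-0.1, 0.4, -3.0]
width: 0.0197
gripper_force: 30.0
```

>>> move_arm:
  increments:
    - {"dx":0,"dy":0,"dz":0.0015,"twist":0,"jaw":-1}
    - {"dx":0,"dy":0,"dz":0.0015,"twist":0,"jaw":-1}
    - {"dx":0,"dy":0,"dz":0.0015,"twist":0,"jaw":-1}
    - {"dx":0,"dy":0,"dz":0,"twist":0,"jaw":-1}

```text
t: 7.92
eef_pos: [0.5376, -0.3111, 0.1906]
ee_rot: [3.14, -0.001, 0.31]
force: [1.0, -2.1, 0.1]
width: 0.0199
gripper_force: 30.0
```

>>> move_arm:
  increments:
    - {"dx":0,"dy":0,"dz":0.001,"twist":0,"jaw":-1}
    - {"dx":0,"dy":0,"dz":0.001,"twist":0,"jaw":-1}
    - {"dx":0,"dy":0,"dz":0,"twist":0,"jaw":-1}
    - {"dx":0,"dy":0,"dz":0,"twist":0,"jaw":-1}
    - {"dx":0,"dy":0,"dz":0,"twist":0,"jaw":-1}
    - {"dx":0,"dy":0,"dz":0,"twist":0,"jaw":-1}

```text
t: 8.42
eef_pos: [0.538, -0.3115, 0.1896]
ee_rot: [3.138, -0.002, 0.31]
force: [0.1, -3.5, 6.2]
width: 0.0198
gripper_force: 30.0
```

It jams with about 9 N, foot sunk into the gap. Lifting and going to the wide guide.

>>> move_arm:
  increments:
    - {"dx":0,"dy":0,"dz":-0.008,"twist":0,"jaw":-1}
    - {"dx":0,"dy":0,"dz":-0.02,"twist":0,"jaw":-1}
    - {"dx":0,"dy":0,"dz":-0.03,"twist":0,"jaw":-1}
    - {"dx":0,"dy":0,"dz":-0.025,"twist":0.044,"jaw":-1}
    - {"dx":0.008,"dy":-0.0215,"dz":0,"twist":0,"jaw":-1}
    - {"dx":0.012,"dy":-0.0325,"dz":0,"twist":0,"jaw":-1}
    - {"dx":0.012,"dy":-0.0325,"dz":0,"twist":0,"jaw":-1}
    - {"dx":0.012,"dy":-0.0325,"dz":0,"twist":0,"jaw":-1}
    - {"dx":0.012,"dy":-0.0325,"dz":0,"twist":0,"jaw":-1}
    - {"dx":0.012,"dy":-0.0325,"dz":0,"twist":0,"jaw":-1}
    - {"dx":0.012,"dy":-0.0325,"dz":0,"twist":0,"jaw":-1}
    - {"dx":0.012,"dy":-0.0325,"dz":0,"twist":0,"jaw":-1}

```text
t: 9.42
eef_pos: [0.5594, -0.0441, 0.2705]
ee_rot: [-3.14, 0.001, 0.265]
force: [1.0, 0.3, -3.6]
width: 0.0201
gripper_force: 30.0
```

>>> move_arm:
  increments:
    - {"dx":0.012,"dy":-0.0325,"dz":0,"twist":0,"jaw":-1}
    - {"dx":0.012,"dy":-0.0325,"dz":0,"twist":0,"jaw":-1}
    - {"dx":0.012,"dy":-0.0325,"dz":0,"twist":0,"jaw":-1}
    - {"dx":0.012,"dy":-0.0325,"dz":0,"twist":0,"jaw":-1}
    - {"dx":0.012,"dy":-0.0325,"dz":0,"twist":0,"jaw":-1}
    - {"dx":0.012,"dy":-0.0325,"dz":0,"twist":0,"jaw":-1}
    - {"dx":0.012,"dy":-0.0325,"dz":0,"twist":0,"jaw":-1}
    - {"dx":0.012,"dy":-0.0325,"dz":0,"twist":0,"jaw":-1}
    - {"dx":0.012,"dy":-0.0325,"dz":0,"twist":0,"jaw":-1}
    - {"dx":0.008,"dy":-0.022,"dz":0,"twist":0,"jaw":-1}
    - {"dx":0,"dy":0,"dz":0,"twist":0,"jaw":-1}
    - {"dx":0,"dy":0,"dz":0,"twist":0,"jaw":-1}

```text
t: 10.42
eef_pos: [0.5889, 0.2892, 0.2695]
ee_rot: [3.141, 0.003, 0.267]
force: [0.3, -0.5, -4.1]
width: 0.0197
gripper_force: 30.0
```

>>> move_arm:
  increments:
    - {"dx":0.01,"dy":-0.0212,"dz":0,"twist":0,"jaw":-1}
    - {"dx":0,"dy":0,"dz":0.025,"twist":0,"jaw":-1}
    - {"dx":0,"dy":0,"dz":0.025,"twist":0,"jaw":-1}
    - {"dx":0,"dy":0,"dz":0.01,"twist":0,"jaw":-1}
    - {"dx":0,"dy":0,"dz":0,"twist":0,"jaw":-1}
    - {"dx":0,"dy":0,"dz":0,"twist":0,"jaw":-1}

```text
t: 10.92
eef_pos: [0.594, 0.3101, 0.2109]
ee_rot: [3.141, 0.001, 0.265]
force: [0.6, -0.1, -3.4]
width: 0.0199
gripper_force: 30.0
```

```bash
python3 - <<'E'
from h import *
im={c:arm.grab_frame(c) for c in("top","side")}
for c in im:
    for n in("block_gauge","ball_gauge","wide_guide"):
        print(c,n,[(np.round(r["position"],3),round(r["score"],2)) for r in arm.pinpoint(c,n)])
u,v=px("side",[.593,.312,.1]).astype(int);q=im["side"][v-50:v+70,u-80:u+80]
cv2.imwrite("pics/w1.png",cv2.resize(q,None,fx=4,fy=4,interpolation=2))
s=arm.get_state();print(s["t"],s["eef_pos"],s["ee_rot"],s["force"],u,v)
E
```

```text
top block_gauge [(array([0.597, 0.307, 0.076]), 0.56)]
top ball_gauge [(array([ 0.506, -0.052,  0.017]), 0.64)]
top wide_guide [(array([ 0.594,  0.313, -0.001]), 0.56)]
side block_gauge [(array([0.596, 0.306, 0.078]), 0.85)]
side ball_gauge [(array([ 0.5  , -0.047,  0.011]), 0.56)]
side wide_guide [(array([ 0.594,  0.314, -0.004]), 0.81)]
11.3167 [0.59417978 0.31101515 0.21154042] [-3.14108444e+00 -9.88709728e-04  2.65157918e-01] [-0.60031119  0.93371099 -3.7182054 ] 192 283
```

View pics/w1.png

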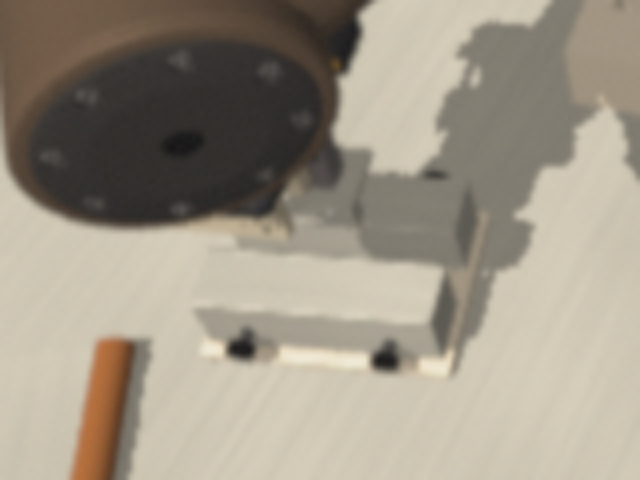

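The blade is above the gap with the rails parallel to it; front rail at crop rows 255 to 320, rear rail at 180 to 255. The finger pose says it is centred, the networks say about 5 mm short across. I'll shift 2.5 mm and feel the way down.

>>> move_arm:
  increments:
    - {"dx":0,"dy":-0.0025,"dz":0,"twist":0,"jaw":-1}
    - {"dx":0,"dy":0,"dz":0.006,"twist":0,"jaw":-1}
    - {"dx":0,"dy":0,"dz":0.006,"twist":0,"jaw":-1}
    - {"dx":0,"dy":0,"dz":0.004,"twist":0,"jaw":-1}
    - {"dx":0,"dy":0,"dz":0.003,"twist":0,"jaw":-1}
    - {"dx":0,"dy":0,"dz":0.003,"twist":0,"jaw":-1}
    - {"dx":0,"dy":0,"dz":0.003,"twist":0,"jaw":-1}
    - {"dx":0,"dy":0,"dz":0,"twist":0,"jaw":-1}

```text
t: 11.98
eef_pos: [0.5931, 0.3132, 0.1849]
ee_rot: [3.141, 0.001, 0.265]
force: [0.8, -0.3, -3.9]
width: 0.0198
gripper_force: 30.0
```

Foot is about 7 mm below the rail tops with no contact. Continuing.

>>> move_arm:
  increments:
    - {"dx":0,"dy":0,"dz":0.004,"twist":0,"jaw":-1}
    - {"dx":0,"dy":0,"dz":0.004,"twist":0,"jaw":-1}
    - {"dx":0,"dy":0,"dz":0.004,"twist":0,"jaw":-1}
    - {"dx":0,"dy":0,"dz":0.004,"twist":0,"jaw":-1}
    - {"dx":0,"dy":0,"dz":0.004,"twist":0,"jaw":-1}
    - {"dx":0,"dy":0,"dz":0.004,"twist":0,"jaw":-1}
    - {"dx":0,"dy":0,"dz":0.004,"twist":0,"jaw":-1}
    - {"dx":0,"dy":0,"dz":0.003,"twist":0,"jaw":-1}
    - {"dx":0,"dy":0,"dz":0.002,"twist":0,"jaw":-1}
    - {"dx":0,"dy":0,"dz":0,"twist":0,"jaw":-1}
    - {"dx":0,"dy":0,"dz":0,"twist":0,"jaw":-1}

```text
t: 12.9
eef_pos: [0.5934, 0.3133, 0.1527]
ee_rot: [3.141, 0.0, 0.265]
force: [-0.3, -1.0, -3.7]
width: 0.0201
gripper_force: 30.0
```

>>> move_arm:
  increments:
    - {"dx":0,"dy":0,"dz":0.0015,"twist":0,"jaw":-1}
    - {"dx":0,"dy":0,"dz":0.0015,"twist":0,"jaw":-1}
    - {"dx":0,"dy":0,"dz":0.0015,"twist":0,"jaw":-1}
    - {"dx":0,"dy":0,"dz":0.001,"twist":0,"jaw":-1}
    - {"dx":0,"dy":0,"dz":0,"twist":0,"jaw":-1}
    - {"dx":0,"dy":0,"dz":0,"twist":0,"jaw":-1}

```text
t: 13.4
eef_pos: [0.5934, 0.3134, 0.1474]
ee_rot: [-3.142, -0.0, 0.265]
force: [0.7, 0.0, -2.4]
width: 0.0198
gripper_force: 30.0
```

>>> move_arm:
  increments:
    - {"dx":0,"dy":0,"dz":0.001,"twist":0,"jaw":-1}
    - {"dx":0,"dy":0,"dz":0,"twist":0,"jaw":-1}
    - {"dx":0,"dy":0,"dz":0,"twist":0,"jaw":-1}

```text
t: 13.65
eef_pos: [0.5934, 0.3134, 0.1473]
ee_rot: [-3.142, -0.001, 0.266]
force: [-3.8, -1.5, 6.1]
width: 0.0198
gripper_force: 30.0
```

The collar is down, with about 10 N of contact. Releasing.

>>> move_arm:
  increments:
    - {"dx":0,"dy":0,"dz":-0.0005,"twist":0,"jaw":-1}
    - {"dx":0,"dy":0,"dz":0,"twist":0,"jaw":1}
    - {"dx":0,"dy":0,"dz":0,"twist":0,"jaw":1}
    - {"dx":0,"dy":0,"dz":0,"twist":0,"jaw":1}
    - {"dx":0,"dy":0,"dz":0,"twist":0,"jaw":1}
    - {"dx":0,"dy":0,"dz":0,"twist":0,"jaw":1}
    - {"dx":0,"dy":0,"dz":0,"twist":0,"jaw":1}
    - {"dx":0,"dy":0,"dz":0,"twist":0,"jaw":1}
    - {"dx":0,"dy":0,"dz":0,"twist":0,"jaw":1}
    - {"dx":0,"dy":0,"dz":0,"twist":0,"jaw":1}
    - {"dx":0,"dy":0,"dz":0,"twist":0,"jaw":1}
    - {"dx":0,"dy":0,"dz":0,"twist":0,"jaw":1}

```text
t: 14.65
eef_pos: [0.5934, 0.3133, 0.1467]
ee_rot: [3.142, 0.0, 0.265]
force: [-0.2, -0.3, 0.3]
width: 0.0855
gripper_force: 0.0
```

>>> move_arm:
  increments:
    - {"dx":0,"dy":0,"dz":-0.01,"twist":0,"jaw":1}
    - {"dx":0,"dy":0,"dz":-0.02,"twist":0,"jaw":1}
    - {"dx":0,"dy":0,"dz":-0.03,"twist":0,"jaw":1}
    - {"dx":0,"dy":0,"dz":-0.03,"twist":0,"jaw":1}
    - {"dx":0,"dy":0,"dz":-0.03,"twist":0,"jaw":1}
    - {"dx":-0.035,"dy":0,"dz":0,"twist":0,"jaw":1}
    - {"dx":-0.035,"dy":0,"dz":0,"twist":0,"jaw":1}
    - {"dx":-0.035,"dy":0,"dz":0,"twist":0,"jaw":1}
    - {"dx":-0.02,"dy":0,"dz":0,"twist":0,"jaw":1}
    - {"dx":0,"dy":0,"dz":0,"twist":0,"jaw":1}
    - {"dx":0,"dy":0,"dz":0,"twist":0,"jaw":1}
    - {"dx":0,"dy":0,"dz":0,"twist":0,"jaw":1}

```text
t: 15.65
eef_pos: [0.4731, 0.281, 0.2678]
ee_rot: [-3.141, -0.002, 0.266]
force: [0.1, -0.1, 1.0]
width: 0.0879
gripper_force: 0.0
```

```bash
python3 - <<'E'
from h import *
im={c:arm.grab_frame(c) for c in("top","side")}
o=[]
for c in im:
    for n in("block_gauge","ball_gauge"):
        print(c,n,[(np.round(r["position"],3),round(r["score"],2)) for r in arm.pinpoint(c,n)])
    u,v=px(c,[.593,.312,.1]).astype(int);q=im[c][max(v-50,0):max(v-50,0)+120,max(u-50,0):max(u-50,0)+100]
    o.append(cv2.resize(q,(400,480),interpolation=2))
cv2.imwrite("pics/w2.png",np.hstack(o))
s=arm.get_state();print(s["t"],s["eef_pos"],s["force"],s["width"])
E
```

```text
top block_gauge [(array([0.596, 0.314, 0.016]), 0.69)]
top ball_gauge [(array([ 0.503, -0.051,  0.018]), 0.67)]
side block_gauge [(array([0.592, 0.316, 0.016]), 0.63)]
side ball_gauge []
15.95 [0.47318997 0.28062553 0.26632   ] [-0.56392886  0.46505655 -0.11103539] 0.08765249448337409
```

View pics/w2.png

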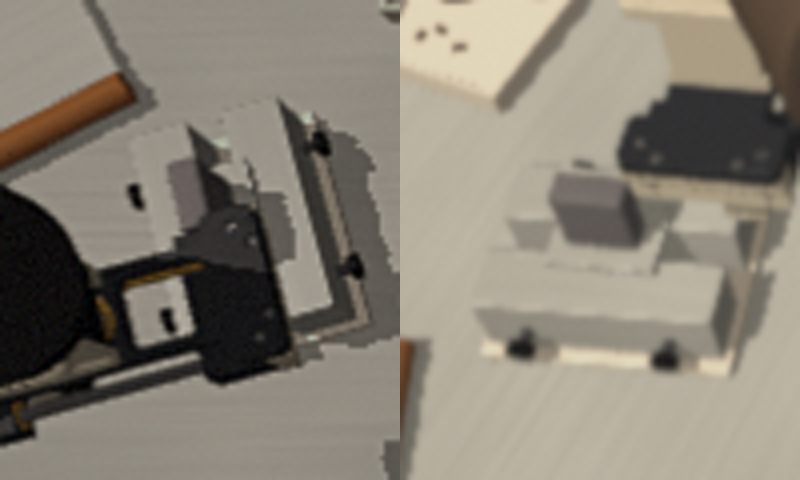

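The gauge stands upright in the wide gap: handle at (595,210), collar flat on the rails, foot z about 0.016. The gripper is clear, so I'm handing in.

```bash
python3 -c "
from station import arm
print(arm.job_done())"
```

```text
the job is handed in; nothing more can be done
None
```

The job is handed in, with no verdict returned: the block gauge jammed on the narrow gap at about 9 N, then went into the wide gap and stands released there, collar on the rails, with the ball gauge still in the rack.

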